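# Lock the bench turntable with its bar

### The job

Lock the bench turntable: with the fingertips, push one of the brass posts round until the slot in the blue disc lines up with the steel locking bar, then push the bar by its red tail block through the slot and fully home, until the tail block meets the guide. Do not lift the bar, leave the other things lying on the board and bench where they are, and finish clear of everything.

Things in the scene. Friction and masses are not known exactly. Their poses are not given: they have to be found in the camera images.
- lock_base: Plywood board 330 x 110 x 12 mm fixed on the bench, carrying the turntable lock. Origin: centre of its underside, on the bench top. Its +x is the direction in which the bar is pushed, from red tail to keeper; z up. The bar slides along its centre line (y = 0) on a 30 mm wide steel bed, top 18 mm above the bench, that runs from x = -165 mm to the disc (centred at x = +90 mm)
- guide_back (a point): Middle of the rear mouth of the grey guide, the roofed channel that holds the bar; 24 mm above the bench, at lock_base x = -18 mm. The guide is 60 mm long along x, 30 mm wide, its top 35.5 mm above the bench. The red tail block stops against it
- keeper_mouth (a point): Middle of the flared mouth of the grey keeper beyond the disc, a short roofed channel 31 mm wide, 22 mm long, top 35.5 mm above the bench; 24 mm above the bench, at lock_base x = +135 mm
- turn_disc (a joint): Angle of the blue disc about its upright axis in rad, positive counter-clockwise from above. At 0, and equally at pi, the slot lies along the bar (lock_base x). Starts between 0.5 and 2.64, so the nearer of the two may be either way; stops at -0.7 and 3.84. Stiff: about 5 N at a post turns it, and it stays where it is left
- disc_axis (a point): Point on the disc's axis at its blue top face, 31.5 mm above the bench (fixed to the board; axes as lock_base). The disc is 80 mm across; the slot across its middle is 18 mm wide and 14 mm deep, its mouths flared to 32 mm, so the bar finds its way in if the slot is within about 0.1 rad
- post_a (a point): Centre of the top of one upright brass post on the disc, 12 mm thick, 34 mm tall above the blue face (top 65.5 mm above the bench), 26 mm from the axis, in line with the disc's own +y axis, that is at a right angle to the slot; at joint value q it stands at the angle q + pi/2 from lock_base x
- post_b (a point): The like brass post on the opposite side of the axis, at q - pi/2
- bar_tail (a point): Centre of the rear face of the red tail block (14 long, 28 wide, 34 mm high) of the loose bar, 38 mm above the bench (block top 52 mm); push here along lock_base +x. Axes as lock_base. Home: this face at lock_base x = -32 mm, the block's front against the guide; it starts 108 to 122 mm farther back. The bar weighs 0.13 to 0.22 kg and slides with 1 to 3 N
- bar_tip (a point): Centre of the tapered front end of the steel bar (12 x 12 mm section), 184 mm ahead of bar_tail, 24 mm above the bench; at home it lies in the keeper, 152 mm ahead of the lock_base origin
- blue_block: Bystander: small blue block 18 x 24 x 14 mm lying on the board beside the guide. Origin at its underside
- machine_head_0: Bystander: small guitar tuner, 35 x 30 x 20 mm, lying on the board on the other side of the bar. Origin at its underside
- machine_head_1: Bystander: the like tuner on the bench, right of the board. Origin at its underside
- offcut_b: Bystander: pale wood offcut 22 x 75 x 16 mm on the bench. Origin at its underside
- pencil_red: Bystander: red pencil 160 mm long, 12 x 8 mm, on the bench. Origin at its underside

How it is judged (in metres and radians):
On the way:
1. the slot is turned into line with the bar, the bar not yet half through the disc ((value of joint turn_disc between -0.12 and 0.12 rad or value of joint turn_disc between 3.0216 and 3.2616 rad) and x of bar_tip in the frame of lock_base below 0.085 m), for 0.2 s.
At the end, for the whole second after the job is handed in: The bar lies through the slot with its tip in the keeper and its tail block within 6 mm of the guide, not lifted; the slot is within 0.12 rad of the bar's line and at rest; no bystander is more than 30 mm from where it was ((value of joint turn_disc between -0.12 and 0.12 rad or value of joint turn_disc between 3.0216 and 3.2616 rad) and x of bar_tail in the frame of lock_base above -0.038 m and x of bar_tip in the frame of lock_base above 0.146 m and z of bar_tip in the frame of lock_base below 0.029 m and z of bar_tail in the frame of lock_base below 0.043 m and velocity of joint turn_disc between -0.05 and 0.05 rad/s and distance of each of blue_block, machine_head_0, machine_head_1, offcut_b, pencil_red from where it was at the start of the episode below 0.03 m); the robot touches nothing.
It fails at once if the bar is lifted (10 mm or more off its bed at either end) (z of bar_tail in the frame of lock_base above 0.048 m or z of bar_tip in the frame of lock_base above 0.034 m).
It fails at once if a bystander is moved by more than 30 mm (distance of any of blue_block, machine_head_0, machine_head_1, offcut_b, pencil_red from where it was at the start of the episode above 0.03 m).
It also fails if it takes over 51 s, if anything falls off the work surface, if the arm or the gripper's body presses on something with over 40 N, if the wrist force passes 120 N, or if a joint passes its speed limit or range.

### The arm

A 6-joint arm with a two-finger parallel gripper is mounted at the origin on a cart in front of the work surface, level with it; the furniture and walls round the work are solid. World frame = base frame: x ahead of the robot, y to its left, z up, the work surface at z = 0. Lengths are in m, angles in degrees, forces in N, time in s.
With the tool pointing down it reaches from about 0.375 to 0.9 m from the base axis. Payload 3.1 kg.
Tool frame: the origin (TCP) lies at the very end of the fingers, on their centre line; the grasp point (between the pads) lies 19 mm behind it; z points along the fingers, y is the line along which they close (so a half turn about z gives the same grasp; the last joint's range is limited). The gripper opens to 87 mm and grips with 3 to 60 N. Pads are 19 mm wide; open, the fingers measure 117 mm over their backs; the gripper's body (75 mm by 190 mm) begins 51 mm behind the grasp point.
Start: joints at [-85.858, 30.224, 82.088, -0, 67.689, -10.227], TCP at [0.155, -0.605, 0.223] pointing down, gripper open.
Joint ranges: [-176.69, 176.69], [-43.24, 126.21], [12.49, 139.97], [-82, 262], [0, 151.66], [-163.58, 163.58]. Speed limits (degrees/s): [159.86, 159.86, 180, 180, 180, 180].

### API

Orientations are given as a 3x3 rotation matrix whose columns are the frame's x, y, z axes.
In Python, from rig import bot, imaging gives the robot as it stands.
- The arm moves only by the tool drive_tool, never from a script. Its argument "deltas" is text: rows parted by semicolons, each of 5 numbers parted by spaces: the finger opening in mm, from 0 to 87, then the shift along the world's x, y, z in mm, then the turn about the world's z in rad. In form: jaw dx dy dz twist; .... A call has 1 to 12 rows; each row is the pose to reach, as a shift and turn from the pose commanded when the call began; what a row does not reach only later rows make up. A row lasts 1/10 s, in which the tool goes at most 50 mm and 8.59 degrees, less where a joint would pass 70% of its speed; a pose out of reach is approached as far as the arm can. A call with a gripper value outside its range is refused whole. The fingers move at their own pace and stop on an object; the grip force is fixed at half the most. Time passes only in rows, so rows that repeat a pose let the fingers close. It gives the time, the measured TCP pose, the force, the opening and the grip force at its end, in the units of the state.
- bot.read_state(): the state, without advancing time (a new reading comes with each control period).
- imaging.capture(name): name is "scene" or "top"; returns the picture (420x560x3 uint8, red, green, blue); there is no depth.
- imaging.camera_model(name): a dict with "fx", "fy", "cx", "cy" (pixels), "dist" ([k1, k2, p1, p2, k3] as OpenCV has them; the pictures are not rectified), "T" (4x4, takes a point from camera to world coordinates). Camera axes: x right, y down, z forward; pixel columns grow to the right and rows downward; lengths in m; the calibration is good to about 2 mm. A picture is of the moment at which its call begins. camera_model takes no time and is no camera call.
- bot.hand_in(): hands the job in; it is judged then, once.
The state is a dict: "time_s": time; "joint_positions": joint angles; "qvel": joint speeds; "tau": joint torques, N m; "position": TCP position; "tcp_rot": TCP orientation; "force": force on the tool from outside, world axes, zero at the start; "moment": the same for the moment, N m; "opening": opening from 0.0 (shut) to 1.0 (fully open); "grasp_force": force on a finger pad.
Only numpy, scipy, OpenCV 4.12 (cv2) and the standard library are available. Lean on these libraries where they do the work, as an engineer would, in place of code of your own. Each camera call takes 0.05 s, during which the arm holds its last target. There are 200 camera calls.

## Working session

There is one attempt and no reset: what is moved stays moved. The work goes in short steps, Python scripts to look and compute and a tool call to move; the robot and the scene stay as the last step left them, time stands still between calls to the robot, and variables do not carry over. Pictures are saved under pics/ and viewed, at most 10 in all, crops included, and the job is handed in when it is done.

Besides the shell and the picture viewer there is one more tool, called after ">>>" by a JSON object that holds its "api" and its "payload", one argument or row to a line. drive_tool: Moves the arm, as the interface text tells. Its arguments: {"type":"object","properties":{"deltas":{"type":"string"}},"required":["deltas"]}

```bash
mkdir -p pics; python3 - <<'E'
from rig import bot, imaging
import cv2,numpy as np
for n in("scene","top"):
    im=imaging.capture(n); cv2.imwrite(f"pics/{n}0.png",im[:,:,::-1])
    m=imaging.camera_model(n); print(n,m["fx"],m["cx"],m["cy"],np.round(m["T"],3).tolist(),m["dist"])
s=bot.read_state();print(s["time_s"],s["position"],np.round(s["tcp_rot"],3).tolist(),s["opening"])
E
```

```text
scene 546.6088933813539 295.41740077691344 210.76703274116798 [[-0.597, -0.608, 0.524, -0.277], [-0.802, 0.467, -0.372, 0.359], [-0.018, -0.642, -0.766, 1.181], [0.0, 0.0, 0.0, 1.0]] [-0.0553749  0.         0.         0.         0.       ]
top 452.39369071879366 279.7317229709572 200.9083096325688 [[0.002, -0.993, 0.12, 0.368], [-1.0, -0.003, -0.01, -0.2], [0.01, -0.12, -0.993, 1.126], [0.0, 0.0, 0.0, 1.0]] [-0.05763093  0.          0.          0.          0.        ]
0.1 [ 0.15510798 -0.60476563  0.22167097] [[0.969, 0.248, -0.0], [0.248, -0.969, 0.002], [0.0, -0.002, -1.0]] 1.0028439965384388
```

View pics/top0.png

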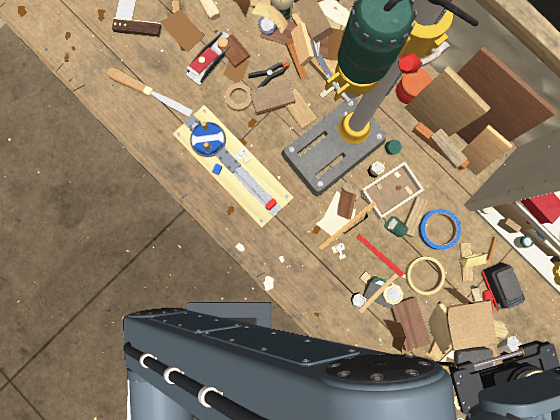

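View pics/scene0.png

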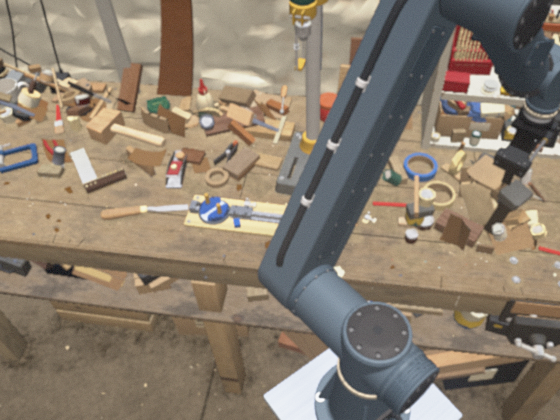

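The top view shows the board running from (180,120) to (290,205), with the blue disc at about (208,138), the red tail at (271,204), and a drill press to its right. I'll crop in and measure.

```bash
cat > h.py <<'E'
from rig import bot, imaging
import cv2,numpy as np
def ray(n,px,z):
    m=imaging.camera_model(n);K=np.array([[m["fx"],0,m["cx"]],[0,m["fy"],m["cy"]],[0,0,1]])
    p=cv2.undistortPoints(np.array(px,float).reshape(-1,1,2),K,np.array(m["dist"]))[:,0]
    d=np.c_[p,np.ones(len(p))]@m["T"][:3,:3].T;o=m["T"][:3,3]
    return (o+d*((z-o[2])/d[:,2])[:,None])[:,:2]
def comps(mask,x0,y0,mn=5):
    n,l,s,c=cv2.connectedComponentsWithStats(mask.astype(np.uint8))
    return [(np.round(c[i]+[x0,y0],1).tolist(),int(s[i,4])) for i in range(1,n) if s[i,4]>=mn]
def crop(n,x0,y0,w,h,k,f):
    im=imaging.capture(n); cv2.imwrite(f,cv2.resize(im[y0:y0+h,x0:x0+w,::-1],None,fx=k,fy=k,interpolation=cv2.INTER_CUBIC)); return im
E
python3 - <<'E'
from h import *
im=crop("top",165,95,140,140,4,"pics/top1.png")
c=im[95:235,165:305];hsv=cv2.cvtColor(c,cv2.COLOR_RGB2HSV);H,S,V=cv2.split(hsv)
y=((H>18)&(H<32)&(S>50)&(S<150)&(V>190)).astype(np.uint8)
y=cv2.morphologyEx(y,cv2.MORPH_OPEN,np.ones((3,3)))
n,l,s,_=cv2.connectedComponentsWithStats(y)
pts=np.argwhere(y>0)[:,::-1]+[165,95]
for i in range(1,n):
    if s[i,4]>50: print("yel",s[i])
big=[i for i in range(1,n) if s[i,4]>150]
pts=np.argwhere(np.isin(l,big))[:,::-1]+[165,95]
W=ray("top",pts,0.012)*1000
print(cv2.minAreaRect(W.astype(np.float32)), cv2.boxPoints(cv2.minAreaRect(W.astype(np.float32))).round(1).tolist())
red=comps(((H<6)|(H>174))&(S>150)&(V>120),165,95); print("red",red,[(ray("top",[r[0]],.052)*1000).round(1) for r in red])
bl=comps((H>100)&(H<125)&(S>150),165,95);print("blue",bl,[(ray("top",[r[0]],.0315)*1000).round(1) for r in bl])
br=comps((H>10)&(H<25)&(S>160)&(V>120),165,95);print("brass",br,[(ray("top",[r[0]],.0655)*1000).round(1) for r in br])
E
```

```text
yel [ 29  15  26  15 221]
yel [   9   30   98  102 1674]
yel [ 60  36  18  25 247]
yel [ 74  57  53  55 941]
((593.2679443359375, -91.51791381835938), (329.90814208984375, 110.9830093383789), 44.0003547668457) [[436.1000061035156, -166.1999969482422], [513.2000122070312, -246.0], [750.5, -16.799999237060547], [673.4000244140625, 63.0]]
red [([270.5, 203.9], 64)] [array([[ 490.4, -189. ]])]
blue [([206.1, 129.7], 224), ([208.3, 146.7], 209), ([217.0, 168.6], 61)] [array([[677.9, -27.7]]), array([[634.7, -34.2]]), array([[579.6, -56.9]])]
brass [([251.9, 122.6], 43), ([204.3, 124.9], 11), ([242.9, 141.2], 22), ([206.9, 145.5], 15), ([230.1, 209.8], 37)] [array([[ 686.3, -143.3]]), array([[680.2, -28.5]]), array([[ 640.1, -122.2]]), array([[629.3, -36. ]]), array([[474.6, -94.1]])]
```

View pics/top1.png

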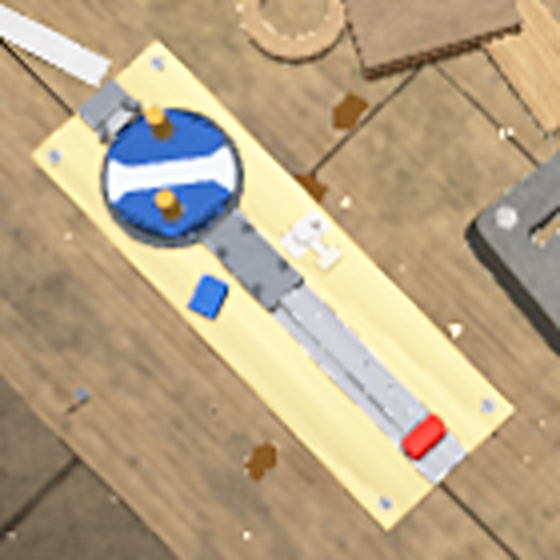

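Board fit is 330 × 111 mm (matches the given size): centre (593.3, −91.5), +x at 44°, so the disc axis is at about (658, −29). The posts come out 51 mm apart, so q ≈ 0.95 and the disc needs about −54° (clockwise). Post_a is near (632, −33). I'll straddle it with jaw 24 mm, closing line along 71° (the chord of the push).

>>> {"api": "drive_tool", "payload": {
  "deltas": "24 15 18 0 -0.05; 24 40 48 0 -0.15; 24 70 84 0 -0.25; 24 100 120 0 -0.35; 24 130 156 0 -0.45; 24 160 192 0 -0.55; 24 190 228 0 -0.576; 24 220 264 0 -0.576; 24 250 300 0 -0.576; 24 280 336 0 -0.576; 24 310 372 0 -0.576; 24 340 408 0 -0.576"
}}

```text
time_s: 1.35
position: [0.496, -0.1957, 0.2224]
tcp_rot: [[0.948, -0.32, -0.0], [-0.32, -0.948, 0.0], [-0.0, 0.0, -1.0]]
force: [1.1, -0.8, 0.7]
opening: 0.276
grasp_force: 0.0
```

>>> {"api": "drive_tool", "payload": {
  "deltas": "24 30 36 0 0; 24 60 72 0 0; 24 90 108 0 0; 24 115 138 0 0; 24 130 156 0 0; 24 137 164 0 0; 24 137 164 0 0; 24 137 164 0 0; 24 137 164 0 0"
}}

```text
time_s: 2.25
position: [0.6312, -0.0347, 0.2224]
tcp_rot: [[0.947, -0.321, -0.001], [-0.321, -0.947, -0.0], [-0.001, 0.001, -1.0]]
force: [-0.7, -0.9, 0.6]
opening: 0.272
grasp_force: 0.0
```

>>> {"api": "drive_tool", "payload": {
  "deltas": "24 0 1 -30 0; 24 0 1 -70 0; 24 0 1 -110 0; 24 0 1 -135 0; 24 0 1 -142 0; 24 0 1 -142 0; 24 0 1 -142 0"
}}

```text
time_s: 2.95
position: [0.6332, -0.0333, 0.0821]
tcp_rot: [[0.947, -0.32, 0.003], [-0.32, -0.947, -0.001], [0.003, -0.0, -1.0]]
force: [0.1, 0.4, -0.5]
opening: 0.273
grasp_force: 0.0
```

```bash
python3 - <<'E'
from h import *
a=crop("scene",160,140,140,120,4,"pics/s2.png")
b=crop("top",165,85,110,110,4,"pics/t2.png")
A=cv2.imread("pics/s2.png");B=cv2.imread("pics/t2.png");B=cv2.resize(B,None,fx=.5,fy=.5)
C=np.zeros((480,560+220,3),np.uint8);C[:,:560]=A;C[:220,560:]=B;cv2.imwrite("pics/c2.png",C)
# second view measurement of posts from the scene camera, first-picture
E
```

```text
(no output)
```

View pics/c2.png

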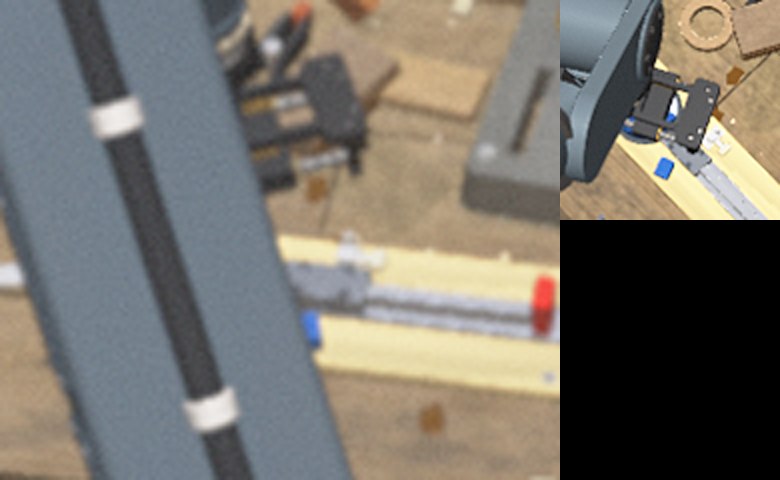

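The arm hides the disc in both views, so I'll descend with a wider jaw in steps and watch the force.

>>> {"api": "drive_tool", "payload": {
  "deltas": "34 0 0 0 0; 34 0 0 0 0; 34 0 0 -8 0; 34 0 0 -16 0; 34 0 0 -24 0; 34 0 0 -32 0; 34 0 0 -40 0; 34 0 0 -40 0; 34 0 0 -40 0"
}}

```text
time_s: 3.95
position: [0.6319, -0.0324, 0.0401]
tcp_rot: [[0.948, -0.32, -0.001], [-0.32, -0.948, 0.0], [-0.001, 0.0, -1.0]]
force: [-0.2, 0.4, -0.4]
opening: 0.39
grasp_force: 0.0
```

>>> {"api": "drive_tool", "payload": {
  "deltas": "34 2 5 0 0; 34 3 10 0 0; 34 4 14 0 0; 34 5 18 0 0; 34 6 21 0 0; 34 7 24 0 0; 34 9 27 0 0; 34 10 29 0 0; 34 11 31 0 0; 34 12 33 0 0; 34 12 33 0 0; 34 12 33 0 0"
}}

```text
time_s: 5.15
position: [0.6413, 0.0005, 0.04]
tcp_rot: [[0.948, -0.319, -0.006], [-0.319, -0.948, -0.001], [-0.006, 0.002, -1.0]]
force: [-3.7, -2.3, -0.3]
opening: 0.389
grasp_force: 2.1
```

>>> {"api": "drive_tool", "payload": {
  "deltas": "34 -2 -7 0 0; 34 -2 -7 10 0; 34 -2 -7 40 0; 34 -2 -7 80 0; 34 -32 -32 80 0; 34 -62 -62 80 0; 34 -92 -97 80 0; 34 -122 -132 80 0; 34 -152 -172 80 0; 34 -182 -212 80 0; 34 -182 -242 80 0; 34 -182 -272 80 0"
}}

```text
time_s: 6.35
position: [0.462, -0.2735, 0.1219]
tcp_rot: [[0.947, -0.321, 0.002], [-0.321, -0.947, -0.001], [0.003, 0.001, -1.0]]
force: [0.5, -0.4, -0.2]
opening: 0.392
grasp_force: 0.0
```

```bash
python3 - <<'E'
from h import *
im=crop("top",165,85,140,140,4,"pics/t3.png")
c=im[95:235,165:305];H,S,V=cv2.split(cv2.cvtColor(c,cv2.COLOR_RGB2HSV))
for n,k,z in(("blue",(H>100)&(H<125)&(S>150),.0315),("brass",(H>10)&(H<25)&(S>160)&(V>120),.0655),("red",((H<6)|(H>174))&(S>150)&(V>120),.052)):
    for r in comps(k,165,95): print(n,r,(ray("top",[r[0]],z)*1000).round(1).tolist())
E
```

```text
blue ([213.1, 132.1], 200) [[671.8, -45.3]]
blue ([201.2, 144.8], 203) [[639.4, -16.5]]
blue ([217.0, 168.6], 61) [[579.6, -56.9]]
brass ([251.9, 122.6], 43) [[686.3, -143.3]]
brass ([212.1, 126.7], 10) [[675.8, -47.4]]
brass ([242.8, 141.3], 25) [[639.9, -121.9]]
brass ([197.7, 142.6], 13) [[636.4, -13.7]]
brass ([230.1, 209.8], 37) [[474.6, -94.1]]
```

View pics/t3.png

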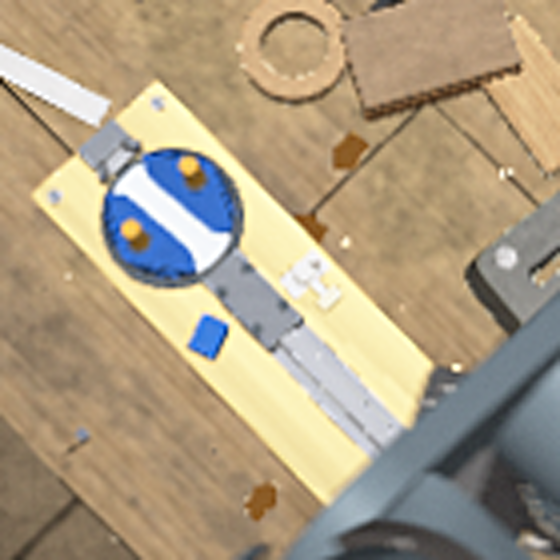

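The disc turned, and both the blue halves (138.4°) and the posts (139.5°) show about 5° still to go against 134°. I'll go back and push about 2.2 mm further.

>>> {"api": "drive_tool", "payload": {
  "deltas": "34 10 30 0 0; 34 35 65 0 0; 34 60 105 0 0; 34 90 145 0 0; 34 115 185 0 0; 34 140 215 0 0; 34 165 245 0 0; 34 180 265 0 0; 34 180 265 0 0; 34 180 265 -20 0; 34 180 265 -45 0; 34 180 265 -70 0"
}}

```text
time_s: 7.6
position: [0.6426, -0.007, 0.0511]
tcp_rot: [[0.947, -0.32, 0.002], [-0.32, -0.947, -0.001], [0.002, -0.0, -1.0]]
force: [0.9, 0.7, -0.1]
opening: 0.387
grasp_force: 0.0
```

>>> {"api": "drive_tool", "payload": {
  "deltas": "34 0 0 -10 0; 34 0 0 -10 0; 34 1 4 -10 0; 34 2 7 -10 0; 34 3 8 -10 0; 34 3.8 8.7 -10 0; 34 3.8 8.7 -10 0; 34 3.8 8.7 -10 0; 34 3.8 8.7 -10 0"
}}

```text
time_s: 8.5
position: [0.6461, 0.0014, 0.0419]
tcp_rot: [[0.948, -0.319, 0.001], [-0.319, -0.948, -0.002], [0.001, 0.001, -1.0]]
force: [-2.7, -4.5, 4.2]
opening: 0.394
grasp_force: 2.5
```

>>> {"api": "drive_tool", "payload": {
  "deltas": "34 -2 -7 0 0; 34 -2 -7 10 0; 34 -2 -7 40 0; 34 -2 -7 80 0; 34 -32 -32 80 0; 34 -62 -62 80 0; 34 -92 -97 80 0; 34 -122 -132 80 0; 34 -152 -172 80 0; 34 -182 -212 80 0; 34 -182 -242 80 0; 34 -182 -272 80 0"
}}

```text
time_s: 9.7
position: [0.4635, -0.2712, 0.1216]
tcp_rot: [[0.947, -0.322, 0.002], [-0.322, -0.947, -0.0], [0.002, -0.0, -1.0]]
force: [0.5, -0.3, -0.8]
opening: 0.388
grasp_force: 0.0
```

```bash
python3 - <<'E'
from h import *
im=imaging.capture("top")
c=im[95:235,165:305];H,S,V=cv2.split(cv2.cvtColor(c,cv2.COLOR_RGB2HSV))
for n,k,z in(("blue",(H>100)&(H<125)&(S>150),.0315),("brass",(H>10)&(H<25)&(S>160)&(V>120),.0655),("red",((H<6)|(H>174))&(S>150)&(V>120),.052)):
    for r in comps(k,165,95): print(n,r,(ray("top",[r[0]],z)*1000).round(1).tolist())
E
```

```text
blue ([213.6, 132.6], 200) [[670.6, -46.6]]
blue ([200.7, 144.3], 194) [[640.7, -15.2]]
blue ([217.0, 168.6], 61) [[579.6, -56.9]]
brass ([251.9, 122.5], 42) [[686.5, -143.3]]
brass ([213.0, 128.2], 6) [[672.1, -49.7]]
brass ([197.1, 141.7], 9) [[638.6, -12.2]]
brass ([242.9, 141.4], 23) [[639.6, -122.2]]
brass ([230.1, 209.8], 37) [[474.6, -94.1]]
```

The slot is now at 133.6° on the blue halves, against 134°: aligned. Next I close the jaw, square the tool to the board line and go behind the tail, near (460, −220).

>>> {"api": "drive_tool", "payload": {
  "deltas": "0 -1 10 0 0.14; 0 -2 25 0 0.28; 0 -4 40 0 0.42; 0 -4 49 0 0.56; 0 -4 49 0 0.7; 0 -4 49 0 0.84; 0 -4 49 0 0.98; 0 -4 49 0 1.094; 0 -4 49 0 1.094; 0 -4 49 -30 1.094; 0 -4 49 -60 1.094; 0 -4 49 -75 1.094"
}}

```text
time_s: 10.95
position: [0.4596, -0.2201, 0.0443]
tcp_rot: [[0.721, 0.693, -0.001], [0.693, -0.721, 0.001], [0.0, -0.001, -1.0]]
force: [-0.9, 0.2, 0.1]
opening: 0.002
grasp_force: 0.0
```

>>> {"api": "drive_tool", "payload": {
  "deltas": "0 0 0 -10 0; 0 0 0 -14 0; 0 0 0 -14 0; 0 0 0 -14 0"
}}

```text
time_s: 11.35
position: [0.4605, -0.2211, 0.0322]
tcp_rot: [[0.719, 0.695, 0.001], [0.695, -0.719, -0.001], [0.0, 0.002, -1.0]]
force: [-0.3, 0.6, 0.5]
opening: 0.003
grasp_force: 0.0
```

>>> {"api": "drive_tool", "payload": {
  "deltas": "0 6 6 0 0; 0 14 13.5 0 0; 0 20 19.3 0 0; 0 26 25.1 0 0; 0 32 30.9 0 0; 0 38 36.7 0 0; 0 44 42.5 0 0; 0 50 48.3 0 0; 0 56 54.1 0 0; 0 62 59.9 0 0; 0 68 65.7 0 0; 0 72 69.5 0 0"
}}

```text
time_s: 12.55
position: [0.5325, -0.1506, 0.0315]
tcp_rot: [[0.718, 0.696, 0.0], [0.696, -0.718, 0.0], [0.0, -0.0, -1.0]]
force: [-0.9, -1.1, 1.2]
opening: 0.006
grasp_force: 0.8
```

>>> {"api": "drive_tool", "payload": {
  "deltas": "0 5 4.8 0 0; 0 10 9.6 0 0; 0 14 13.5 0 0; 0 18 17.4 0 0; 0 22 21.2 0 0; 0 25 24.1 0 0; 0 28 27 0 0; 0 30 29 0 0; 0 30 29 0 0"
}}

```text
time_s: 13.45
position: [0.5624, -0.1219, 0.0315]
tcp_rot: [[0.719, 0.695, 0.001], [0.695, -0.719, 0.0], [0.0, 0.0, -1.0]]
force: [0.9, 0.2, 0.2]
opening: 0.007
grasp_force: 0.0
```

>>> {"api": "drive_tool", "payload": {
  "deltas": "0 1 1 0 0; 0 2 2 0 0; 0 3 3 0 0; 0 4 4 0 0; 0 5 5 0 0; 0 5 5 0 0; 0 5 5 0 0"
}}

```text
time_s: 14.15
position: [0.5637, -0.1203, 0.0316]
tcp_rot: [[0.717, 0.697, -0.007], [0.697, -0.717, -0.004], [-0.007, -0.002, -1.0]]
force: [-8.7, -12.6, 4.4]
opening: 0.006
grasp_force: 7.7
```

The tail hit the stop with 15 N at lock x ≈ −41, which is where home should be. I'll retreat and check.

>>> {"api": "drive_tool", "payload": {
  "deltas": "0 -8 -8 0 0; 0 -15 -15 0 0; 0 -20 -20 0 0; 0 -20 -20 20 0; 0 -20 -20 60 0; 0 -20 -20 100 0; 0 -40 -60 120 0; 0 -60 -100 120 0; 0 -80 -140 120 0; 0 -100 -180 120 0; 0 -115 -220 120 0; 0 -130 -260 120 0"
}}

```text
time_s: 15.35
position: [0.436, -0.3785, 0.1516]
tcp_rot: [[0.719, 0.695, 0.001], [0.695, -0.719, 0.0], [0.001, 0.0, -1.0]]
force: [0.2, -0.2, 0.1]
opening: 0.005
grasp_force: 0.0
```

```bash
python3 - <<'E'
from h import *
im=crop("top",165,85,140,140,4,"pics/t5.png")
c=im[95:235,165:305];H,S,V=cv2.split(cv2.cvtColor(c,cv2.COLOR_RGB2HSV))
for n,k,z in(("blue",(H>100)&(H<125)&(S>150),.0315),("red",((H<6)|(H>174))&(S>150)&(V>120),.052)):
    for r in comps(k,165,95): print(n,r,(ray("top",[r[0]],z)*1000).round(1).tolist())
E
```

```text
blue ([213.6, 132.6], 200) [[670.6, -46.6]]
blue ([200.6, 144.2], 198) [[641.0, -15.0]]
blue ([217.0, 168.6], 61) [[579.6, -56.9]]
red ([237.2, 169.5], 68) [[573.6, -108.3]]
```

View pics/t5.png

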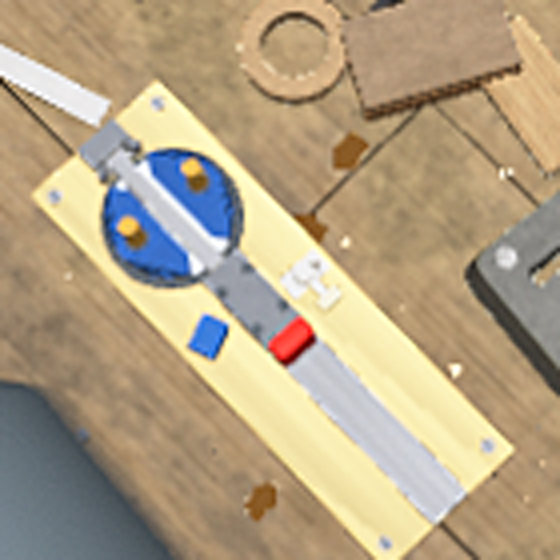

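The picture shows the red tail against the guide (crop pixel (291,341)), with the bar through the slot and into the keeper at about (118,155). The blue block and tuner haven't moved, so I'm handing in.

```bash
python3 -c "
from rig import bot
print(bot.hand_in())"
```

```text
the job is handed in; nothing more can be done
None
```

The turntable is locked: the slot is in line to within about 1°, the bar is through it with its tail block against the guide, the arm is clear, and the job was handed in at about 15 s; no verdict came back.

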